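# Load a roller hanger onto the drain rail and let it run to the stop

## Task

Take the roller hanger with its freshly oiled clamp ring off the small stand and hook it onto the open upper end of the sloped drain rail, feeling for the bar since its height is not known exactly. Keep it down on the bar and push it down the rail, without forcing it, until it is through the spring pawl and the pawl has closed behind it; then let go there, so that it rolls to the rubber stop by itself. Do not disturb the small parts lying on the bench.

Things in the scene. Friction and masses are not known exactly. Their poses are not given: they have to be found in the camera images.
- hanger_grip (a point): Centre of the black plastic grip on top of the roller hanger, where to grasp: 12 mm thick (x), 28 mm long (y), 44 mm high (22 mm up and down from here), on a flat 23 x 60 mm bridge plate. Axes are the hanger's: y along the bar it rides on, x across, z up. Bottoms of the roller treads, which sit on a bar's top, are 58 mm below this point. Hanger with ring: about 0.32 kg.
- hanger_rollers (a point): Middle of the hanger's carriage, between its two rollers at axle height, 12 mm above the tread bottoms, 46 mm below hanger_grip. Carriage 23 mm wide (x), 72 mm long (y); rollers in line 40 mm apart; their flanges reach 5.5 mm below the treads and straddle the 6 mm bar with 2.5 mm play to either side. At rest against the stop this point is 36 mm uphill of the rubber face.
- hanger_finger (a point): Top of the steel finger (24 mm long in y) that runs under the bar, 34 mm below the tread bottoms, carried by a plate on the hanger's -x side and ending at x = +6 mm. The hanger goes onto the rail's loading stretch sideways: with the treads 6 to 24 mm above the bar's top move it along its own +x (which must be the drain rail's +x) until over the bar, then lower it.
- hanger_ring (a point): Centre of the dark clamp ring on the hanger's hook, 68 mm across, 16 mm thick (x), fixed to it; its lowest point is 113 mm below the tread bottoms. The hook's tip reaches x = +19 mm.
- hanger_stand: Small grey stand where the hanger hangs at the start, its axes parallel to the stand's. Origin on the bench under the middle of the level stub bar: 6 mm thick (x), 12 mm high, along y, top at z = 150 mm, with end pieces 10 mm higher at y = +-36 mm that keep the rollers on. Post behind it at x = +44 to +60 mm. To free the hanger, lift it 12 to 18 mm, move it 40 mm or more toward -x, then raise it.
- drain_rail: Drip tray 150 x 470 mm (x -65 to +85 mm) with two posts (x +52 to +68 mm) that carry a sloped steel flat bar, 6 mm thick. Origin on the bench under the bar. The bar runs along y at x = 0; its top falls from the open upper end (y = +175 mm) to the stop (y = -180 mm): downhill is -y. The slope is set by hand between 0.087 and 0.133 rad (nominal 0.110), turning about an axis at the stop.
- loading_stretch (a point): Nominal middle of the loading stretch (uppermost 90 mm of the bar), on the bar's top; axes as drain_rail. Here the bar is only 10 mm high, so a hanger can be put on sideways from the -x side. This point is fixed to the posts: the bar's true top is up to 8 mm higher or lower, as the slope is set, and must be felt.
- bar_step (a point): Nominal top of the bar where the loading stretch ends, 47 mm downhill of its middle. From here down to the stop the bar is 30 mm high and the hanger's finger passes beneath it with only 4 mm to spare: the rollers must be down on the bar (held parallel to it as nearly as the unknown slope allows) when the hanger goes by.
- stop_face (a point): Rubber face of the stop, at the height of the bar's top (axes as drain_rail; the hanger comes from +y). The stop block stands 32 mm above the bar.
- pawl_tip (a point): Nominal free tip of the anti-rollback pawl when closed, at roller height: a sprung steel leaf 49 mm long on the bar's +x side, pin 45 mm uphill of its tip and 30 mm beside the bar. It rubs on the hanger's +x side and shuts once the hanger's middle is 38 mm or more downhill of this tip (120 mm from the middle of the loading stretch). From there the hanger rolls freely.
- pawl (a joint): Angle of the anti-rollback pawl, rad: 0 closed; grows to about 0.1 as the hanger pushes it aside toward +x. It resists with some 1 to 6 N along the rail, so the hanger does not get through by its own weight and has to be pushed.
- bearing_2: Bystander: sealed ball bearing lying flat, 52 mm across, 12 mm high; origin under its centre.
- planet_gear_5: Bystander: small steel gear lying flat, 33 mm across, 14 mm high; origin under its centre.
- oil_seal_1: Bystander: black rubber shaft seal lying flat, 45 mm across, 8 mm high; origin under its centre.
- bearing_4: Bystander: sealed ball bearing lying flat, 47 mm across, 12 mm high; origin under its centre.
- spanner_2: Bystander: open-ended spanner lying flat, 26 x 135 x 6 mm; origin under its centre.

How it is judged:
On the way, in this order (a step that is already met when the one before it is completed fails the run):
1. the hanger sits with its rollers on the loading stretch of the bar, upright (x of hanger_rollers in the frame of drain_rail between -0.004 and 0.004 m and y of hanger_rollers in the frame of drain_rail between 0.105 and 0.16 m and z of hanger_rollers in the frame of drain_rail between 0.19 and 0.212 m and angle between hanger_rollers's own z axis and vertical below 0.22 rad and contact force between hanger and drain_rail above 0.5 N), for 0.15 s.
2. the hanger is through the pawl on the bar, and the pawl has closed behind it (x of hanger_rollers in the frame of drain_rail between -0.004 and 0.004 m and y of hanger_rollers in the frame of drain_rail between -0.17 and 0.01 m and angle between hanger_rollers's own z axis and vertical below 0.22 rad and value of joint pawl below 0.05 rad), for 0.05 s.
At the end, for the whole second after the job is handed in: The hanger is at rest on the bar against the rubber stop (within about 10 mm along the rail and 4 mm across it), upright within 0.22 rad, and the pawl is closed (x of hanger_rollers in the frame of drain_rail between -0.004 and 0.004 m and y of hanger_rollers in the frame of drain_rail between -0.16 and -0.138 m and z of hanger_rollers in the frame of drain_rail between 0.162 and 0.18 m and angle between hanger_rollers's own z axis and vertical below 0.22 rad and linear speed of hanger below 0.02 m/s and value of joint pawl below 0.05 rad); the robot touches nothing.
It fails at once if the hanger is forced: more than 20 N between it and the rail (bar, pawl or posts) before it has rolled to the stop (contact force between hanger and drain_rail above 20 N and y of hanger_rollers in the frame of drain_rail above -0.12 m).
It fails at once if the robot holds or pushes the hanger over the last 7 cm of its run, instead of letting it roll to the stop by itself (contact force between the fingers and hanger above 0.3 N and y of hanger_rollers in the frame of drain_rail between -0.2 and -0.075 m and x of hanger_rollers in the frame of drain_rail between -0.03 and 0.03 m).
It fails at once if the robot presses on the drain rail itself with more than 20 N (contact force between the arm and drain_rail above 20 N).
It fails at once if a part lying on the bench is moved by more than 2 cm (distance of any of bearing_2, planet_gear_5, oil_seal_1, bearing_4, spanner_2 from where it was at the start of the episode above 0.02 m).
It also fails if it takes over 64 s, if anything falls off the work surface, if the arm or the gripper's body presses on something with over 40 N, if the wrist force passes 120 N, or if a joint passes its speed limit or range.

## Robot

A 6-joint arm with a two-finger parallel gripper is mounted at the origin on the work surface; the furniture and walls round the work are solid. World frame = base frame: x ahead of the robot, y to its left, z up, the work surface at z = 0. Lengths are in m, angles in rad, forces in N, time in s.
With the tool pointing down it reaches from about 0.25 to 0.725 m from the base axis. Payload 4 kg.
Tool frame: the origin (TCP) lies midway between the tips of the shut fingers; the grasp point (between the pads) lies 19 mm behind it; z points along the fingers, x is the direction in which the jaws open and shut, and the axes are right-handed (so a half turn about z gives the same grasp; the last joint's range is limited). The gripper opens to 85 mm and grips with 20 to 120 N. Pads are 22 mm wide; open, the fingers measure 114 mm over their backs; the gripper's body (76 mm by 85 mm) begins 54 mm behind the grasp point. The pads swing forward as they close: fully open they stand 13 mm farther back than shut.
Start: joints at [-1.272, 0.241, 0.005, 1.335, 0, 1.571], TCP at [0.147, -0.478, 0.231] pointing down, gripper open.
Joint ranges: [-2.72, 2.72], [-1.05, 1.87], [-1.09, 1.28], [-1.99, 2.15], [-1.42, 1.44], [-3.14, 3.14]. Speed limits (rad/s): [2.79, 2.79, 3.14, 3.14, 3.14, 3.14].

## Interface

Orientations are given as a unit quaternion [x, y, z, w].
In Python, from workcell import bot gives the robot as it stands.
- The arm moves only by the tool drive_tool, never from a script. Its argument "rows" is text: rows parted by semicolons, each of 5 numbers parted by spaces: the finger opening in mm, from 0 to 85.4, then the shift along the tool's x, y, z in mm, then the turn about the tool's z in rad. A call has 1 to 12 rows; each row shifts and turns the commanded pose from where the row before left it, along the tool's axes as they then stand; what a row does not reach is not made up. A row lasts 1/10 s, in which the tool goes at most 50 mm and 8.59 degrees, less where a joint would pass 70% of its speed; a pose out of reach is approached as far as the arm can. A call is refused whole if a number of a shift passes 50 or a number of a turn 0.15, either way. A call with a gripper value outside its range is refused whole. The fingers move at their own pace and stop on an object; the grip force is fixed at half the most. Time passes only in rows, so rows that do not move let the fingers close. It gives the time, the measured TCP pose, the force and the opening at its end, in the units of the state.
- bot.get_obs(): the state, without advancing time (a new reading comes with each control period).
- bot.camera(name): name is "scene" or "top" or "wrist"; returns a dict with "image" (400x640x3 uint8, red, green, blue), "vertical_fov" (degrees; the focal length in pixels is half the picture's height over the tangent of half this angle, whatever the lens; pixels are square), "cx", "cy" (the principal point, pixels), "k1" (the pictures are not rectified: a ray, as slopes to the right and down, at radius r is drawn at 1 + k1 r^2 times it, then the intrinsics apply), "R" (3x3) and "t" (3): a world point X has camera coordinates R X + t; the wrist camera has in their place "tool_from_camera" (4x4, takes a point from camera to tool coordinates, whose origin is the TCP and whose axes are the tool frame's). Camera axes: x right, y down, z forward; pixel columns grow to the right and rows downward; lengths in m; the calibration is good to about 2 mm. A picture is of the moment at which its call begins: read the wrist's pose just before it. There is no depth.
- bot.job_done(): hands the job in, once; it reports no verdict.
The state is a dict: "clock": time; "joint_pos": joint angles; "joint_vel": joint speeds; "tau": joint torques, N m; "eef_pos": TCP position; "tool_rot": TCP orientation; "ft_force": force on the tool from outside, world axes, zero at the start; "ft_torque": the same for the moment, N m; "grip_width": finger opening in m.
Only numpy, scipy, OpenCV 4.12 (cv2) and the standard library are available. Lean on these libraries where they do the work, as an engineer would, in place of code of your own. Each camera call takes 0.05 s, during which the arm holds its last target. There are 200 camera calls.

## Working session

There is one attempt and no reset: what is moved stays moved. The work goes in short steps, Python scripts to look and compute and a tool call to move; the robot and the scene stay as the last step left them, time stands still between calls to the robot, and variables do not carry over. Pictures are saved under pics/ and viewed, about 8 in all and at most 12, crops included, and the job is handed in when it is done.

Besides the shell and the picture viewer there is one more tool, called after "Call:" by a JSON object that holds its "op" and its "data". drive_tool: Moves the arm, as the interface text tells. Its arguments: {"type":"object","properties":{"rows":{"type":"string"}},"required":["rows"]}

```bash
mkdir -p pics; cat > h.py <<'E'
import numpy as np, cv2, json
from workcell import bot
from scipy.spatial.transform import Rotation as Ro
def snap(name,fn):
    o=bot.get_obs(); c=bot.camera(name)
    cv2.imwrite(f'pics/{fn}.png',c['image'][:,:,::-1])
    d={k:np.asarray(v).tolist() for k,v in c.items() if k!='image'}
    d['p']=list(map(float,o['eef_pos'])); d['q']=list(map(float,o['tool_rot']))
    json.dump(d,open(f'pics/{fn}.json','w')); return d
def cam(fn):
    d=json.load(open(f'pics/{fn}.json'))
    if 'R' in d: R=np.array(d['R']);t=np.array(d['t'])
    else:
        T=np.eye(4);T[:3,:3]=Ro.from_quat(d['q']).as_matrix();T[:3,3]=d['p']
        M=np.linalg.inv(T@np.array(d['tool_from_camera']));R=M[:3,:3];t=M[:3,3]
    f=200/np.tan(np.radians(d['vertical_fov'])/2)
    return R,t,f,d['cx'],d['cy'],d['k1']
def ray(fn,u,v):
    R,t,f,cx,cy,k=cam(fn); a=np.array([(u-cx)/f,(v-cy)/f]); b=a.copy()
    for _ in range(30): b=a/(1+k*(b@b))
    return -R.T@t, R.T@np.array([b[0],b[1],1])
def atz(fn,u,v,z):
    o,d=ray(fn,u,v); return o+d*(z-o[2])/d[2]
def proj(fn,X):
    R,t,f,cx,cy,k=cam(fn); c=R@np.array(X,float)+t; b=c[:2]/c[2]; b=b*(1+k*(b@b)); return np.array([cx,cy])+f*b
def tri(*obs):
    A=np.zeros((3,3));y=np.zeros(3)
    for fn,u,v in obs:
        o,d=ray(fn,u,v);d/=np.linalg.norm(d);P=np.eye(3)-np.outer(d,d);A+=P;y+=P@o
    X=np.linalg.solve(A,y); return X,[np.round(proj(f,X)-[u,v],1).tolist() for f,u,v in obs]
E
python3 - <<'E'
from h import *
for n in('scene','top'):
    d=snap(n,n+'0'); print(n,cam(n+'0')[2:], -np.array(d['R']).T@np.array(d['t']))
o=bot.get_obs(); print(o)
E
```

```text
scene (np.float64(408.28202134568437), 325.86668885496977, 197.22999434545824, -0.04731570343561022) [0.06292264 0.70929024 0.8824523 ]
top (np.float64(372.98046136345386), 319.57437302790663, 196.91263185835282, -0.07699999181453532) [0.34807129 0.02996008 1.01153141]
{'clock': 0.1, 'joint_pos': array([-1.27202193e+00,  2.41336064e-01,  3.85890777e-03,  1.33521318e+00,
        5.82168880e-06,  1.57081547e+00]), 'joint_vel': array([ 4.12917552e-05,  8.80264196e-04,  1.94382346e-03,  1.48777195e-03,
       -7.62552729e-04, -9.38826769e-04]), 'tau': array([ 3.46218112e-04, -3.73138440e+01,  2.53010041e+01,  1.08987329e-02,
       -4.96640689e-05,  2.65672817e-06]), 'eef_pos': array([ 0.14700815, -0.47730268,  0.23050276]), 'tool_rot': array([ 8.04465554e-01, -5.93998548e-01, -7.60115088e-04, -5.64847015e-04]), 'ft_force': array([-0.84945766, -0.19773162, -0.33265357]), 'ft_torque': array([-0.02597788, -0.00489903, -0.0394542 ]), 'grip_width': 0.08540948768357906}
```

View pics/scene0.png

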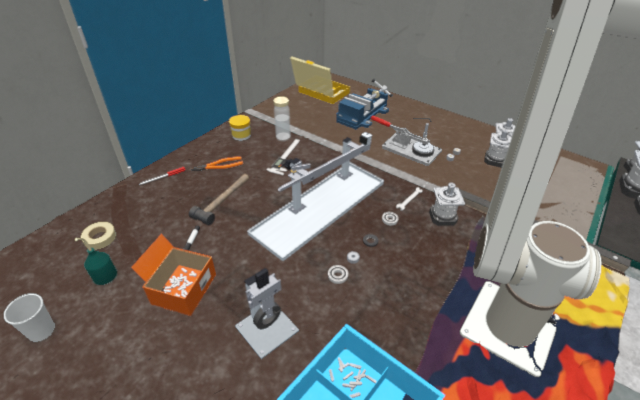

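View pics/top0.png

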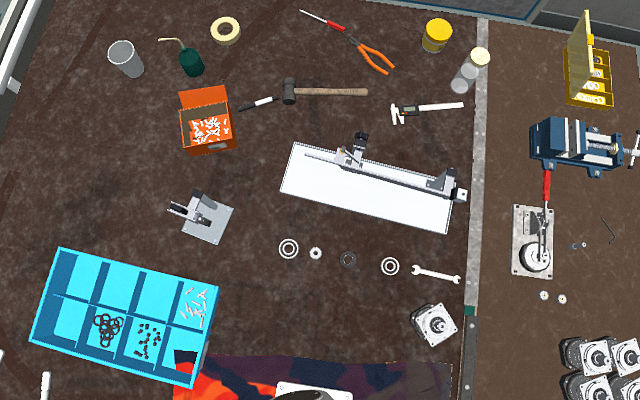

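Both pictures show the rail in the middle: tray about (282–460, 143–233) in top, with the upper end at left (~305,155) and the stop at right (~455,190). The stand is at (208,218) in top, with the black grip at about (180,210). Next I'll zoom in.

```bash
python3 - <<'E'
import cv2,numpy as np
t=cv2.imread('pics/top0.png');s=cv2.imread('pics/scene0.png')
a=cv2.resize(t[125:245,270:475],None,fx=3.9,fy=3.9,interpolation=2)[:, :800]
b=cv2.resize(t[180:250,160:240],None,fx=5,fy=5,interpolation=2)
cv2.imwrite('pics/c1.png',cv2.resize(t[120:245,155:475],None,fx=2.5,fy=2.5,interpolation=2))
x=cv2.resize(s[260:360,225:305],None,fx=5,fy=5,interpolation=2)
y=cv2.resize(s[125:260,240:390],(400,360),interpolation=2)
c=np.zeros((500,800,3),np.uint8);c[:,:400]=x;c[:360,400:]=y
cv2.imwrite('pics/c2.png',c)
E
```

```text
(no output)
```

View pics/c1.png

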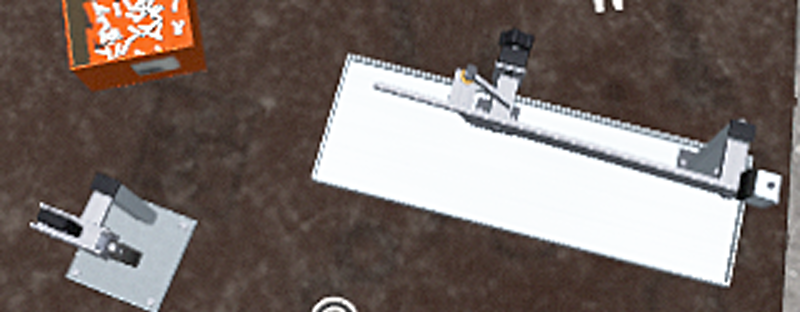

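View pics/c2.png

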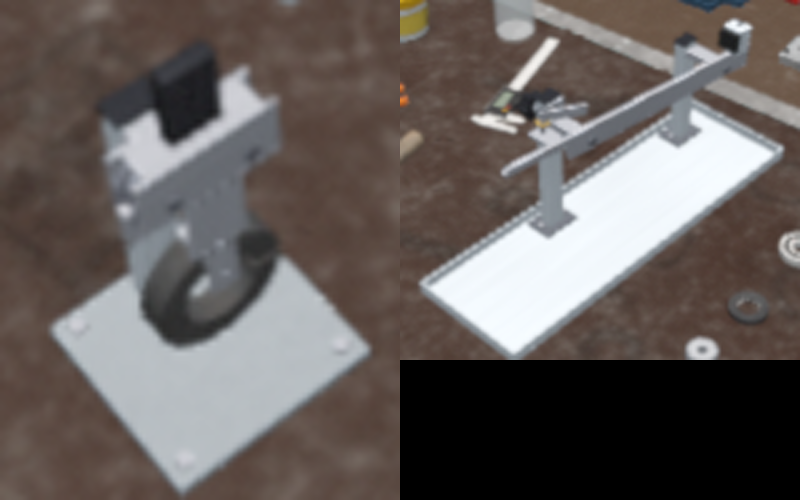

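```bash
python3 - <<'E'
from h import *
from scipy.optimize import least_squares
c1=lambda a,b:(155+a/2.5,120+b/2.5)
T='top0';S='scene0'
for p in [(350,55),(313,180),(728,285)]: print('tray',atz(T,*c1(*p),.01).round(4))
sc=lambda a,b:(240+(a-400)*150/400,125+b*135/360)
for p in [(420,285),(515,355),(780,150)]: print('tray s',atz(S,*sc(*p),.01).round(4))
def L(P,X):
    x,y,a=P[:3];c,s=np.cos(a),np.sin(a);return [x+c*X[0]-s*X[1],y+s*X[0]+c*X[1],X[2]]
obs=[(T,c1(350,55),(.085,.235,.01)),(T,c1(313,180),(-.065,.235,.01)),(T,c1(728,285),(-.065,-.235,.01)),(S,sc(420,285),(.085,.235,.01)),(S,sc(515,355),(-.065,.235,.01)),(S,sc(780,150),(-.065,-.235,.01)),
(T,c1(376,86),(0,.175,.194))]
fr=lambda P:np.concatenate([proj(f,L(P,X))-uv for f,uv,X in obs])
r=least_squares(fr,[.4,.0,0]);print('rail',r.x,r.fun.round(1))
print('load',L(r.x,(0,.13,.189)))
# stand/hanger: grip top z=.150+.058+.022=.230, base plate
for p in [(68,275),(155,310),(195,215)]: print('base',atz(T,*c1(*p),.006).round(4))
s2=lambda a,b:(225+a/5,260+b/5)
for p in [(52,328),(182,490),(370,350)]: print('base s',atz(S,*s2(*p),.006).round(4))
print('grip top T',[atz(T,*c1(*p),.23).round(4) for p in [(37,208),(40,220),(80,240),(83,228)]])
print('grip top S',[atz(S,*s2(*p),.23).round(4) for p in [(155,80),(165,90),(218,62),(205,42)]])
E
```

```text
tray [0.7306 0.153  0.01  ]
tray [0.579  0.1698 0.01  ]
tray [ 0.529  -0.2966  0.01  ]
tray s [0.7285 0.1551 0.01  ]
tray s [0.5791 0.1693 0.01  ]
tray s [ 0.528  -0.2936  0.01  ]
rail [ 0.61826733 -0.07079453 -0.10717741] [-0.4  0.8 -0.   0.1  0.3  0.2  0.5 -0.2 -0.   0.2  0.4 -0.6 -0.5 -1.5]
load [np.float64(0.6321737371057002), np.float64(0.0584595290394421), 0.189]
base [0.4349 0.4187 0.006 ]
base [0.412  0.3155 0.006 ]
base [0.5216 0.2929 0.006 ]
base s [0.5369 0.397  0.006 ]
base s [0.431 0.421 0.006]
base s [0.407  0.3151 0.006 ]
grip top T [array([0.4686, 0.3725, 0.23  ]), array([0.4586, 0.3673, 0.23  ]), array([0.4467, 0.3285, 0.23  ]), array([0.4574, 0.3283, 0.23  ])]
grip top S [array([0.4622, 0.3731, 0.23  ]), array([0.4557, 0.3744, 0.23  ]), array([0.4482, 0.3514, 0.23  ]), array([0.4592, 0.3469, 0.23  ])]
```

Call:
{"op": "drive_tool", "data": {"rows": "60 0 0 -14 -0.132;60 0 0 -14 -0.132;60 0 0 -14 -0.132;60 0 0 -14 -0.132;60 0 0 -14 -0.132;60 0 0 -14 -0.132;60 0 0 -14 -0.132;60 0 0 -14 -0.132;60 0 0 0 0"}}

```text
clock: 1.0
eef_pos: [0.1474, -0.4785, 0.3447]
tool_rot: [0.994, -0.108, 0.001, 0.001]
ft_force: [0.6, -0.5, -0.1]
grip_width: 0.0597
```

```bash
cat >> h.py <<'E'
def rel(x,y,z,a=None):
    o=bot.get_obs();M=Ro.from_quat(o['tool_rot']).as_matrix();ang=np.arctan2(M[1,0],M[0,0])
    print('t',round(float(o['clock']),2),'pos',np.round(o['eef_pos'],4),'yaw',round(ang,4),'F',np.round(o['ft_force'],1),'w',round(float(o['grip_width']),4))
    print('tool shift mm',np.round(M.T@(np.array([x,y,z])-o['eef_pos'])*1000,1),'turn',None if a is None else round(ang-a,4))
E
python3 - <<'E'
from h import *
rel(.457,.36,.33,-.216)
E
```

```text
t 1.0 pos [ 0.1474 -0.4785  0.3447] yaw -0.2162 F [ 0.6 -0.5 -0.1] w 0.0597
tool shift mm [ 122.5 -885.4   12.7] turn -0.0002
```

Call:
{"op": "drive_tool", "data": {"rows": "60 5.5 -40 0 0;60 5.5 -40 0 0;60 5.5 -40 0 0;60 5.5 -40 0 0;60 5.5 -40 0 0;60 5.5 -40 0 0;60 5.5 -40 0 0;60 5.5 -40 0 0;60 5.5 -40 0 0;60 5.5 -40 0 0;60 5.5 -40 0 0"}}

```text
clock: 2.1
eef_pos: [0.3004, -0.0594, 0.3425]
tool_rot: [0.994, -0.11, -0.0, 0.0]
ft_force: [1.9, -1.4, 1.3]
grip_width: 0.0599
```

Call:
{"op": "drive_tool", "data": {"rows": "40 5.5 -40 0 0;40 5.5 -40 0 0;40 5.5 -40 0 0;40 5.5 -40 0 0;40 5.5 -40 0 0;40 5.5 -40 0 0;40 5.5 -40 0 0;40 5.5 -40 0 0;40 5.5 -40 0 0;40 5.5 -40 0 0;40 5.5 -40 0 0;40 0 0 0 0"}}

```text
clock: 3.3
eef_pos: [0.4545, 0.3597, 0.3385]
tool_rot: [0.994, -0.107, -0.002, 0.001]
ft_force: [0.6, 0.1, -0.5]
grip_width: 0.0403
```

```bash
python3 - <<'E'
from h import *
bot.get_obs()
rel(.457,.36,.33,-.216)
d=snap('wrist','w1'); print(np.round(d['tool_from_camera'],3),cam('w1')[2:])
for z in(.186,.23): print(proj('w1',(.457,.36,z)))
E
```

```text
t 3.3 pos [0.4545 0.3597 0.3385] yaw -0.2152 F [ 0.6  0.1 -0.5] w 0.0403
tool shift mm [ 2.4 -0.9  8.5] turn 0.0008
[[ 1.    -0.     0.001  0.001]
 [-0.     0.961  0.276 -0.069]
 [-0.001 -0.276  0.961 -0.142]
 [ 0.     0.     0.     1.   ]] (np.float64(280.31352270168776), 320.7114316025692, 201.07112792278065, -0.03179734144428634)
[322.30029257 186.1461185 ]
[322.40401295 197.01093342]
```

View pics/w1.png

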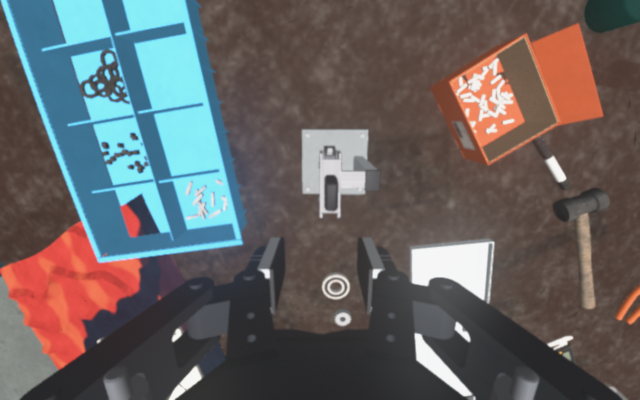

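The wrist view shows the stand at (335,160) with its axes along the image axes. The bridge and black grip are near (331,190), and the post with its dark cap is to the right, about (365,178). I'll zoom in to measure the grip.

```bash
python3 - <<'E'
import cv2
t=cv2.imread('pics/w1.png')
cv2.imwrite('pics/c3.png',cv2.resize(t[125:225,295:385],None,fx=6,fy=6,interpolation=2))
E
```

```text
(no output)
```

View pics/c3.png

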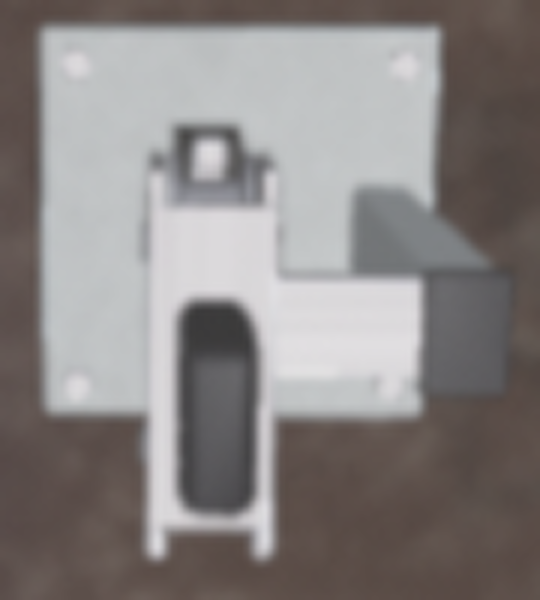

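```bash
python3 - <<'E'
from h import *
g=atz('w1',332,197.5,.23); print('grip',g)
print('plate corners(.186)',[atz('w1',295+a/6,125+b/6,.186).round(4) for a,b in[(150,185),(275,185),(150,530),(275,530)]])
b=[atz('w1',295+a/6,125+c/6,.006) for a,c in[(42,28),(440,28),(45,412),(420,412)]];print([x.round(4) for x in b])
d=b[0]-b[2];print('yaw base',-np.arctan2(d[0],d[1]))
print('grip T,S predicted', proj('top0',g),proj('scene0',g))
rel(g[0],g[1],.195,-.216)
E
```

```text
grip [0.46558212 0.35765325 0.23      ]
plate corners(.186) [array([0.4615, 0.3923, 0.186 ]), array([0.4828, 0.3876, 0.186 ]), array([0.448 , 0.3304, 0.186 ]), array([0.4705, 0.3255, 0.186 ])]
[array([0.436 , 0.4189, 0.006 ]), array([0.5426, 0.3957, 0.006 ]), array([0.4118, 0.3129, 0.006 ]), array([0.5186, 0.2896, 0.006 ])]
yaw base -0.22508380050791846
grip T,S predicted [176.01026226 205.53113701] [260.03607967 270.2869363 ]
t 3.35 pos [0.4539 0.3575 0.3395] yaw -0.216 F [-0.5  0.2  0.3] w 0.0403
tool shift mm [ 11.9  -3.3 144.5] turn 0.0
```

Call:
{"op": "drive_tool", "data": {"rows": "40 4 -1 20 0.005;40 4 -1 30 0;40 4 -0.5 30 0;40 0 0 30 0;40 0 0 20 0;40 0 0 14 0;40 0 0 0 0"}}

```text
clock: 4.05
eef_pos: [0.4644, 0.3532, 0.1968]
tool_rot: [0.994, -0.112, -0.002, 0.002]
ft_force: [-0.4, 0.3, 0.6]
grip_width: 0.0398
```

```bash
python3 - <<'E'
from h import *
snap('wrist','w2')
import cv2
t=cv2.imread('pics/w2.png')
cv2.imwrite('pics/w2c.png',cv2.resize(t[50:350,200:440],None,fx=2,fy=2))
rel(.4655,.3580,.195,-.22)
E
```

```text
t 4.1 pos [0.4653 0.354  0.1985] yaw -0.2232 F [0.1 0.1 0.1] w 0.0398
tool shift mm [-0.7 -4.   3.5] turn -0.0032
```

View pics/w2c.png

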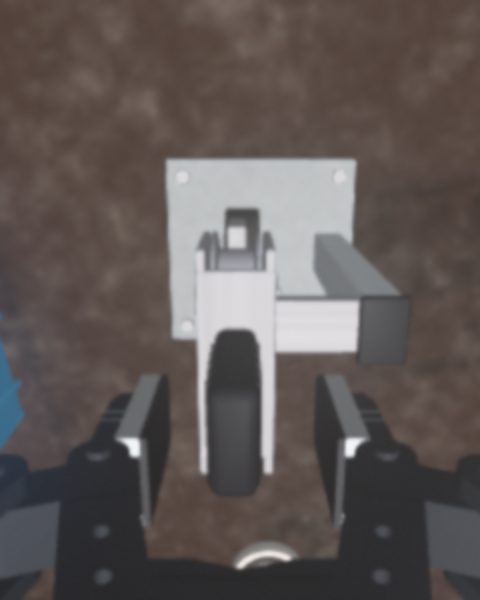

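The grip sits centred between the pads: its top face centre is near (318,270), and the fingers are symmetric about x≈320. I'll check the y position.

```bash
python3 - <<'E'
from h import *
g=atz('w2',318,270.5,.23); print(g)
print([atz('w2',318,v,.23).round(4) for v in(245,296)])
rel(g[0],g[1],.195,-.22)
E
```

```text
[0.46603019 0.35982811 0.23      ]
[array([0.4688, 0.3717, 0.23  ]), array([0.4631, 0.3472, 0.23  ])]
t 4.1 pos [0.4653 0.354  0.1985] yaw -0.2232 F [0.1 0.1 0.1] w 0.0398
tool shift mm [-0.5 -5.9  3.5] turn -0.0032
```

Call:
{"op": "drive_tool", "data": {"rows": "40 0 -5 2 0;30 0 0 0 0;14 0 0 0 0;8 0 0 0 0;8 0 0 0 0;8 0 0 0 0;8 0 0 0 0;8 0 0 0 0"}}

```text
clock: 4.9
eef_pos: [0.4673, 0.361, 0.1984]
tool_rot: [0.994, -0.11, 0.0, -0.001]
ft_force: [-2.1, 0.6, 5.6]
grip_width: 0.0114
```

Call:
{"op": "drive_tool", "data": {"rows": "8 0 0 -5 0;8 0 0 -5 0;8 0 0 -5 0;8 0 0 0 0"}}

```text
clock: 5.3
eef_pos: [0.4678, 0.3606, 0.2128]
tool_rot: [0.994, -0.11, 0.0, -0.0]
ft_force: [0.2, -0.1, -3.6]
grip_width: 0.0115
```

```bash
python3 - <<'E'
from h import *
rel(.4655,.3580,.195,-.22)
E
```

```text
t 5.3 pos [0.4678 0.3606 0.2128] yaw -0.2212 F [ 0.2 -0.1 -3.6] w 0.0115
tool shift mm [-1.7  3.  17.8] turn -0.0012
```

Call:
{"op": "drive_tool", "data": {"rows": "8 -10 0 0 0;8 -15 0 0 0;8 -15 0 0 0;8 -15 0 0 0;8 -10 0 -5 0;8 0 0 -20 0;8 0 0 -25 0;8 0 0 -25 0;8 0 0 0 0"}}

```text
clock: 6.2
eef_pos: [0.4047, 0.3764, 0.2918]
tool_rot: [0.994, -0.11, 0.003, -0.003]
ft_force: [0.3, 0.4, -1.6]
grip_width: 0.0109
```

```bash
python3 - <<'E'
from h import *
rel(.5725,.065,.255,-.107)
E
```

```text
t 6.2 pos [0.4047 0.3764 0.2918] yaw -0.2203 F [ 0.3  0.4 -1.6] w 0.0109
tool shift mm [231.6 267.5  36. ] turn -0.1133
```

Call:
{"op": "drive_tool", "data": {"rows": "8 0 15 0 0;8 0 30 0 0;8 0 35 0 0;8 0 35 0 0;8 0 35 0 0;8 20 32 0 0;8 40 20 0 0;8 45 20 0 0;8 45 20 0 0;8 45 20 0 0;8 37 5 0 0;8 0 0 0 0"}}

```text
clock: 7.4
eef_pos: [0.5749, 0.061, 0.2836]
tool_rot: [0.994, -0.112, -0.001, 0.001]
ft_force: [-0.3, 0.7, -3.8]
grip_width: 0.0115
```

Call:
{"op": "drive_tool", "data": {"rows": "8 0 0 12 -0.057;8 0 0 12 -0.057;8 0 0 12 0;8 0 0 0 0;8 0 0 0 0"}}

```text
clock: 7.9
eef_pos: [0.5711, 0.0637, 0.251]
tool_rot: [0.999, -0.054, -0.001, 0.0]
ft_force: [-0.4, -0.4, -2.8]
grip_width: 0.0111
```

```bash
python3 - <<'E'
from h import *
rel(.5725,.065,.252,-.107)
snap('wrist','w3');snap('scene','s3');snap('top','t3')
import cv2
c=np.zeros((500,800,3),np.uint8)
c[:400,:440]=cv2.resize(cv2.imread('pics/w3.png')[50:350,155:485],(440,400))
c[:250,440:800]=cv2.resize(cv2.imread('pics/s3.png')[115:240,220:400],(360,250))
c[250:,440:800]=cv2.resize(cv2.imread('pics/t3.png')[120:245,280:460],(360,250))
cv2.imwrite('pics/c4.png',c)
E
```

```text
t 7.9 pos [0.5711 0.0637 0.251 ] yaw -0.1072 F [-0.4 -0.4 -2.8] w 0.0111
tool shift mm [ 1.3 -1.4 -1. ] turn -0.0002
```

View pics/c4.png

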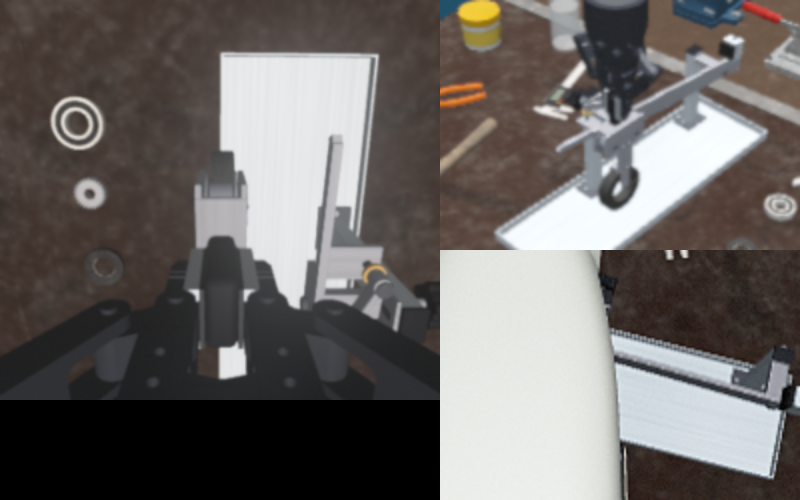

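```bash
python3 - <<'E'
import cv2
t=cv2.imread('pics/w3.png')
cv2.imwrite('pics/c5.png',cv2.resize(t[140:300,285:445],None,fx=3.7,fy=3.7,interpolation=2))
E
```

```text
(no output)
```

View pics/c5.png

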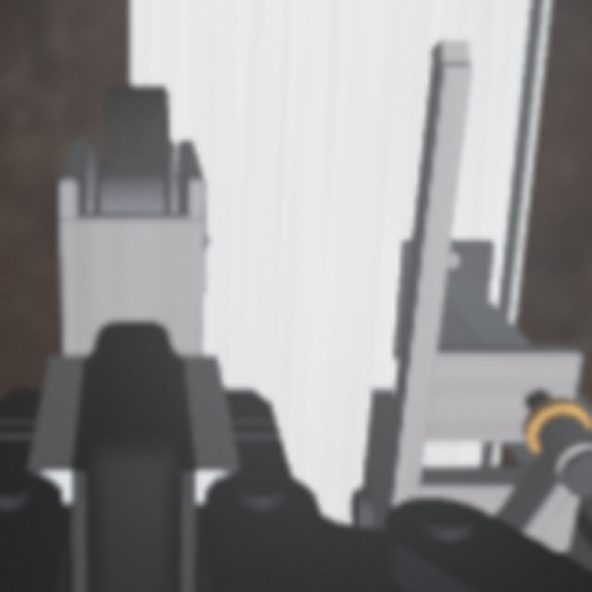

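```bash
python3 - <<'E'
from h import *
P=[.6183,-.0708,-.1072]
c,s=np.cos(P[2]),np.sin(P[2]);Rm=np.array([[c,-s],[s,c]])
u=lambda a,b:(285+a/3.7,140+b/3.7)
for off in(-.008,0,.008):
  for p,z0 in[((455.5,65),.194),((425,350),.187),((406,500),.184)]:
    X=atz('w3',*u(*p),z0+off); print(off,X.round(4),'rail',(Rm.T@(X[:2]-P[:2])).round(4))
d=json.load(open('pics/w3.json'));print('tcp',d['p'],(Rm.T@(np.array(d['p'])[:2]-P[:2])).round(4))
X=atz('w3',*u(131,215),d['p'][2]-.009);print('plate',X,(Rm.T@(X[:2]-P[:2])).round(4))
E
```

```text
-0.008 [0.6408 0.0996 0.186 ] rail [0.0042 0.1718]
-0.008 [0.6348 0.0357 0.179 ] rail [0.005  0.1076]
-0.008 [ 0.6301 -0.0036  0.176 ] rail [0.0045 0.0681]
0 [0.6385 0.1008 0.194 ] rail [0.0017 0.1728]
0 [0.6327 0.0393 0.187 ] rail [0.0025 0.111 ]
0 [0.6282 0.0014 0.184 ] rail [0.0021 0.0729]
0.008 [0.6361 0.1021 0.202 ] rail [-0.0008  0.1738]
0.008 [0.6306 0.0429 0.195 ] rail [1.000e-04 1.144e-01]
0.008 [0.6263 0.0064 0.192 ] rail [-0.0003  0.0777]
tcp [0.5711009967748069, 0.06371470252189995, 0.2509564706501605] [-0.0613  0.1287]
plate [0.57492379 0.09099294 0.24195647] [-0.0604  0.1562]
```

```bash
python3 - <<'E'
from h import *
w=('w3',285+455.5/3.7,140+65/3.7); t=('top0',155+376/2.5,120+86/2.5); s=('scene0',240+(505-400)*.375,125+168*.375)
print(tri(w,t,s));print(tri(w,s));print(tri(t,s))
E
```

```text
(array([0.63771496, 0.10116956, 0.18855831]), [[-3.3, -1.3], [0.5, -0.8], [-0.0, -0.1]])
(array([0.64042035, 0.09916264, 0.18564559]), [[-0.7, 0.5], [-0.2, -0.0]])
(array([0.63577541, 0.10229911, 0.18965156]), [[-0.1, -0.3], [0.2, 0.1]])
```

Call:
{"op": "drive_tool", "data": {"rows": "8 8 0 0 0;8 10 0 0 0;8 10 0 0 0;8 10 0 0 0;8 10 0 0 0;8 8 0 0 0;8 6 0 0 0;8 0 0 0 0;8 0 0 0 0"}}

```text
clock: 8.95
eef_pos: [0.6333, 0.0567, 0.2512]
tool_rot: [0.999, -0.054, -0.0, 0.0]
ft_force: [0.0, 0.5, -3.0]
grip_width: 0.0113
```

```bash
python3 - <<'E'
from h import *
rel(.5725,.065,.252,-.107)
snap('wrist','w4')
import cv2
cv2.imwrite('pics/c6.png',cv2.resize(cv2.imread('pics/w4.png')[120:300,230:410],None,fx=3.3,fy=3.3,interpolation=2))
E
```

```text
t 8.95 pos [0.6333 0.0567 0.2512] yaw -0.1071 F [ 0.   0.5 -3. ] w 0.0113
tool shift mm [-61.4  -1.8  -0.8] turn -0.0001
```

View pics/c6.png

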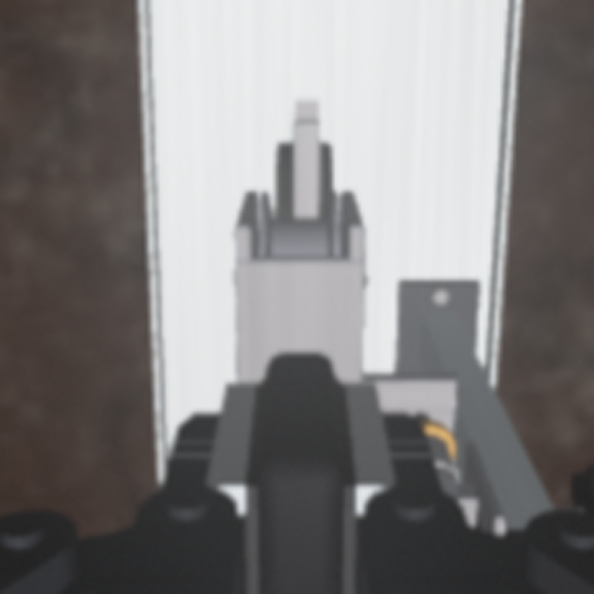

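Call:
{"op": "drive_tool", "data": {"rows": "8 1.5 0 2 0;8 0 0 2 0;8 0 0 2 0;8 0 0 1 0;8 0 0 1 0;8 0 0 0 0"}}

```text
clock: 9.6
eef_pos: [0.6348, 0.0566, 0.2431]
tool_rot: [0.999, -0.053, -0.0, 0.0]
ft_force: [-0.5, 0.9, -3.0]
grip_width: 0.0113
```

Call:
{"op": "drive_tool", "data": {"rows": "8 0 0 1 0;8 0 0 1 0;8 0 0 0 0"}}

```text
clock: 9.9
eef_pos: [0.6348, 0.0566, 0.2411]
tool_rot: [0.999, -0.053, -0.0, 0.0]
ft_force: [-0.2, -0.4, -4.0]
grip_width: 0.0114
```

Call:
{"op": "drive_tool", "data": {"rows": "8 0 0 1 0;8 0 0 1 0;8 0 0 0 0"}}

```text
clock: 10.2
eef_pos: [0.6348, 0.0566, 0.2391]
tool_rot: [0.999, -0.053, -0.0, 0.0]
ft_force: [0.1, -0.2, -3.0]
grip_width: 0.011
```

Call:
{"op": "drive_tool", "data": {"rows": "8 0 0 1 0;8 0 0 1 0;8 0 0 0 0"}}

```text
clock: 10.5
eef_pos: [0.6348, 0.0566, 0.2371]
tool_rot: [0.999, -0.053, -0.0, 0.0]
ft_force: [-0.2, 0.3, -2.9]
grip_width: 0.0112
```

Call:
{"op": "drive_tool", "data": {"rows": "8 0 0 1 0;8 0 0 0 0"}}

```text
clock: 10.7
eef_pos: [0.6348, 0.0566, 0.2361]
tool_rot: [0.999, -0.054, -0.0, 0.0]
ft_force: [-0.6, -0.0, -2.8]
grip_width: 0.0111
```

Call:
{"op": "drive_tool", "data": {"rows": "8 0 0 1 0;8 0 0 0 0"}}

```text
clock: 10.9
eef_pos: [0.6349, 0.0566, 0.2355]
tool_rot: [0.999, -0.053, 0.0, -0.0]
ft_force: [0.0, -0.1, -2.6]
grip_width: 0.0112
```

Call:
{"op": "drive_tool", "data": {"rows": "8 0 0 1 0;8 0 0 0 0"}}

```text
clock: 11.1
eef_pos: [0.635, 0.0566, 0.2353]
tool_rot: [0.999, -0.053, 0.001, -0.0]
ft_force: [-0.5, 0.2, 2.1]
grip_width: 0.0114
```

Call:
{"op": "drive_tool", "data": {"rows": "8 1 0 0 0;8 1 0 0 0;8 0 0 0 0"}}

```text
clock: 11.4
eef_pos: [0.637, 0.0564, 0.2352]
tool_rot: [0.999, -0.053, 0.0, -0.0]
ft_force: [-2.1, 0.1, 5.1]
grip_width: 0.0112
```

Call:
{"op": "drive_tool", "data": {"rows": "8 1 0 0 0;8 0 0 0 0"}}

```text
clock: 11.6
eef_pos: [0.6374, 0.0563, 0.2352]
tool_rot: [0.999, -0.054, -0.0, -0.0]
ft_force: [-3.1, 0.2, 6.7]
grip_width: 0.0112
```

Call:
{"op": "drive_tool", "data": {"rows": "8 -1 0 -0.5 0;8 -1 0 0 0;8 -1 0 0 0;8 -1 0 0 0;8 0 0 0 0"}}

```text
clock: 12.1
eef_pos: [0.6346, 0.0566, 0.2353]
tool_rot: [0.999, -0.054, 0.001, -0.0]
ft_force: [2.8, -1.8, 2.9]
grip_width: 0.0113
```

Call:
{"op": "drive_tool", "data": {"rows": "8 -1 0 0 0;8 0 0 0 0"}}

```text
clock: 12.3
eef_pos: [0.6332, 0.0568, 0.2353]
tool_rot: [0.999, -0.054, 0.001, -0.0]
ft_force: [2.1, -1.0, 4.6]
grip_width: 0.0112
```

Call:
{"op": "drive_tool", "data": {"rows": "8 -1 0 0 0;8 0 0 0 0"}}

```text
clock: 12.5
eef_pos: [0.632, 0.0569, 0.2352]
tool_rot: [0.999, -0.054, 0.0, -0.0]
ft_force: [2.6, -1.4, 5.9]
grip_width: 0.0112
```

Call:
{"op": "drive_tool", "data": {"rows": "8 -1 0 0 0;8 0 0 0 0"}}

```text
clock: 12.7
eef_pos: [0.6317, 0.0569, 0.2352]
tool_rot: [0.999, -0.054, 0.001, 0.0]
ft_force: [5.1, -1.7, 4.5]
grip_width: 0.0109
```

Call:
{"op": "drive_tool", "data": {"rows": "8 1.7 0 0 0;8 1.7 0 0 0;8 0 0 0 0;8 0 0 0 0"}}

```text
clock: 13.1
eef_pos: [0.6326, 0.0568, 0.2352]
tool_rot: [0.999, -0.053, -0.002, -0.0]
ft_force: [-0.5, -1.5, 7.5]
grip_width: 0.0111
```

Call:
{"op": "drive_tool", "data": {"rows": "17 0 0 0 0;8 0 0 0 0;8 0 0 0 0;8 0 0 0 0"}}

```text
clock: 13.5
eef_pos: [0.6332, 0.0567, 0.2335]
tool_rot: [0.999, -0.053, -0.002, 0.0]
ft_force: [-0.3, -0.4, -1.3]
grip_width: 0.0107
```

```bash
python3 - <<'E'
from h import *
rel(.6344,.0567,.235,-.107)
snap('wrist','w5');snap('scene','s5')
import cv2
c=np.zeros((600,800,3),np.uint8)
c[:,:440]=cv2.resize(cv2.imread('pics/w5.png')[120:330,243:397],(440,600),interpolation=2)
c[:480,440:]=cv2.resize(cv2.imread('pics/s5.png')[130:226,255:327],(360,480),interpolation=2)
cv2.imwrite('pics/c7.png',c)
E
```

```text
t 13.5 pos [0.6332 0.0567 0.2335] yaw -0.1069 F [-0.3 -0.4 -1.3] w 0.0107
tool shift mm [ 1.2 -0.1 -1.5] turn 0.0001
```

View pics/c7.png

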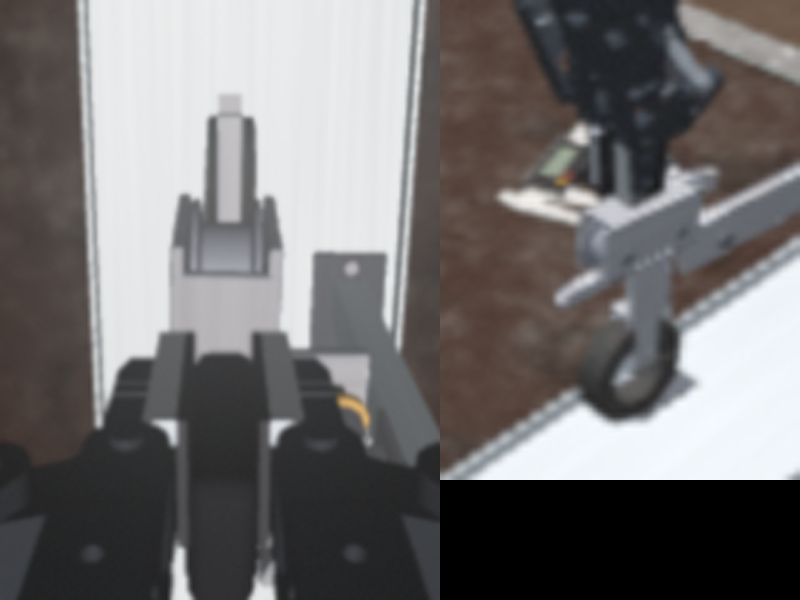

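The hanger now lies parallel to the bar, straddling it, and has rolled about 10 mm downhill within the pads. It is gripped again. Next I'll push along the slope in small steps and watch the forces.

Call:
{"op": "drive_tool", "data": {"rows": "8 0.5 0 0.5 0;8 0 3 0.3 0;8 0 4 0.4 0;8 0 4 0.4 0;8 0 0 0 0"}}

```text
clock: 14.1
eef_pos: [0.6335, 0.0448, 0.233]
tool_rot: [0.999, -0.054, -0.0, 0.0]
ft_force: [-0.0, 0.2, -2.4]
grip_width: 0.0109
```

Call:
{"op": "drive_tool", "data": {"rows": "8 0 4 0.4 0;8 0 4 0.4 0;8 0 0 0 0"}}

```text
clock: 14.4
eef_pos: [0.6327, 0.037, 0.2323]
tool_rot: [0.999, -0.054, -0.0, 0.0]
ft_force: [-0.1, 0.4, -2.7]
grip_width: 0.0107
```

Call:
{"op": "drive_tool", "data": {"rows": "8 0 0 1 0;8 0 0 0 0"}}

```text
clock: 14.6
eef_pos: [0.6328, 0.0377, 0.2317]
tool_rot: [0.999, -0.053, 0.0, 0.0]
ft_force: [0.3, -0.0, -1.3]
grip_width: 0.0107
```

Call:
{"op": "drive_tool", "data": {"rows": "8 0 0 0.7 0;8 0 0 0 0"}}

```text
clock: 14.8
eef_pos: [0.6329, 0.0377, 0.2315]
tool_rot: [0.999, -0.053, 0.001, 0.0]
ft_force: [0.7, -0.8, 1.6]
grip_width: 0.0112
```

Call:
{"op": "drive_tool", "data": {"rows": "8 0 4 0.4 0;8 0 4 0.4 0;8 0 4 0.4 0;8 0 0 0 0"}}

```text
clock: 15.2
eef_pos: [0.6315, 0.0257, 0.2303]
tool_rot: [0.999, -0.054, 0.0, -0.0]
ft_force: [-2.3, 1.7, 4.0]
grip_width: 0.0104
```

Call:
{"op": "drive_tool", "data": {"rows": "8 0 4 0.4 0;8 0 4 0.4 0;8 0 0 0 0"}}

```text
clock: 15.5
eef_pos: [0.6304, 0.0172, 0.2293]
tool_rot: [0.999, -0.054, 0.0, 0.0]
ft_force: [-2.7, 0.8, 4.7]
grip_width: 0.0107
```

Call:
{"op": "drive_tool", "data": {"rows": "8 0 4 0.35 0;8 0 4 0.35 0;8 0 4 0.35 0;8 0 0 0 0"}}

```text
clock: 15.9
eef_pos: [0.6289, 0.0052, 0.2281]
tool_rot: [0.999, -0.054, -0.0, 0.0]
ft_force: [-4.2, 0.2, 5.4]
grip_width: 0.0109
```

Call:
{"op": "drive_tool", "data": {"rows": "8 0 4 0.35 0;8 0 4 0.35 0;8 0 4 0.35 0;8 0 0 0 0"}}

```text
clock: 16.3
eef_pos: [0.6273, -0.0067, 0.227]
tool_rot: [0.999, -0.054, -0.0, 0.0]
ft_force: [-3.1, 1.1, 5.6]
grip_width: 0.0112
```

Call:
{"op": "drive_tool", "data": {"rows": "8 0 4 0.36 0;8 0 4 0.36 0;8 0 4 0.36 0;8 0 4 0.36 0;8 0 0 0 0"}}

```text
clock: 16.8
eef_pos: [0.6253, -0.0226, 0.2254]
tool_rot: [0.999, -0.054, -0.001, 0.0]
ft_force: [-3.9, 0.4, 5.6]
grip_width: 0.011
```

Call:
{"op": "drive_tool", "data": {"rows": "8 0 4 0.38 0;8 0 4 0.38 0;8 0 4 0.38 0;8 0 4 0.38 0;8 0 0 0 0"}}

```text
clock: 17.3
eef_pos: [0.6233, -0.0385, 0.2238]
tool_rot: [0.999, -0.054, -0.001, 0.0]
ft_force: [-3.7, 1.2, 5.3]
grip_width: 0.0107
```

Call:
{"op": "drive_tool", "data": {"rows": "8 0 4 0.38 0;8 0 4 0.38 0;8 0 4 0.38 0;8 0 4 0.38 0;8 0 0 0 0"}}

```text
clock: 17.8
eef_pos: [0.6225, -0.055, 0.2221]
tool_rot: [0.999, -0.054, -0.0, 0.001]
ft_force: [-3.3, -1.0, 5.4]
grip_width: 0.0106
```

Call:
{"op": "drive_tool", "data": {"rows": "8 0 4 0.38 0;8 0 4 0.38 0;8 0 4 0.38 0;8 0 4 0.38 0;8 0 4 0.38 0;8 0 0 0 0"}}

```text
clock: 18.4
eef_pos: [0.6207, -0.0746, 0.2202]
tool_rot: [0.999, -0.054, -0.0, 0.0]
ft_force: [-3.2, -0.5, 5.4]
grip_width: 0.011
```

Call:
{"op": "drive_tool", "data": {"rows": "8 -0.5 4 0.38 0;8 -0.5 4 0.38 0;8 0 4 0.38 0;8 0 0 0 0;8 0 0 0 0"}}

```text
clock: 18.9
eef_pos: [0.6188, -0.0859, 0.2191]
tool_rot: [0.999, -0.054, 0.0, 0.0]
ft_force: [-1.3, -1.0, 4.7]
grip_width: 0.0109
```

```bash
python3 - <<'E'
from h import *
rel(.6344,.0567,.235,-.107)
snap('wrist','w6');snap('scene','s6')
import cv2
c=np.zeros((600,800,3),np.uint8)
c[:,:440]=cv2.resize(cv2.imread('pics/w6.png')[90:330,232:408],(440,600),interpolation=2)
c[:480,440:]=cv2.resize(cv2.imread('pics/s6.png')[105:225,275:365],(360,480),interpolation=2)
cv2.imwrite('pics/c8.png',c)
E
```

```text
t 18.9 pos [ 0.6188 -0.0859  0.2191] yaw -0.1073 F [-1.3 -1.   4.7] w 0.0109
tool shift mm [   0.2 -143.4  -15.9] turn -0.0003
```

View pics/c8.png

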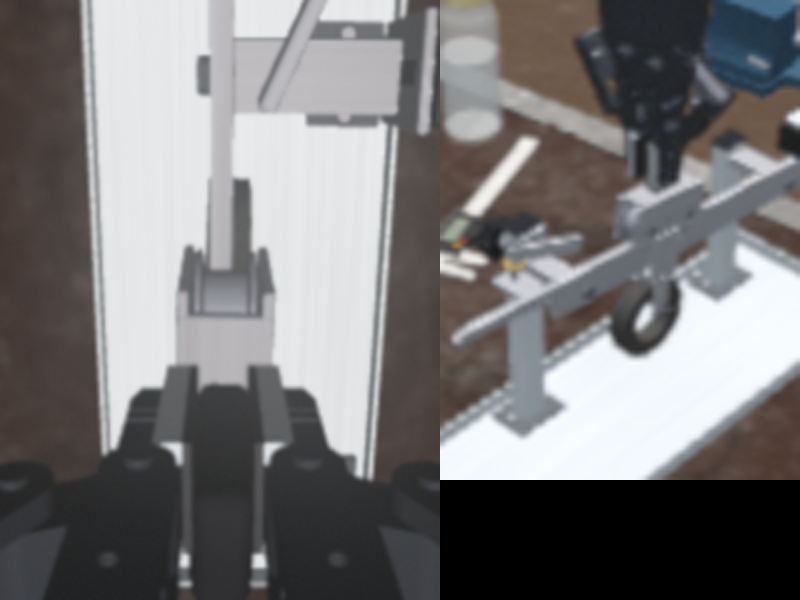

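The pawl is shut behind the hanger: its tip is at (268,108) in the crop, beside the bar and inside the hanger's width, and the hanger's rear is at (225,300). I'll release and rise.

Call:
{"op": "drive_tool", "data": {"rows": "40 0 0 0 0;40 0 0 -2 0;40 0 0 -20 0;40 0 0 -30 0;40 0 -20 -30 0;40 0 -20 -20 0;40 0 0 0 0;40 0 0 0 0;40 0 0 0 0;40 0 0 0 0;40 0 0 0 0;40 0 0 0 0"}}

```text
clock: 20.2
eef_pos: [0.6225, -0.0462, 0.3204]
tool_rot: [0.999, -0.054, -0.001, 0.0]
ft_force: [0.1, -0.4, 0.8]
grip_width: 0.04
```

Call:
{"op": "drive_tool", "data": {"rows": "40 0 0 0 0;40 0 0 0 0;40 0 0 0 0;40 0 0 0 0;40 0 0 0 0;40 0 0 0 0;40 0 0 0 0;40 0 0 0 0;40 0 0 0 0;40 0 0 0 0"}}

```text
clock: 21.2
eef_pos: [0.6228, -0.0457, 0.3211]
tool_rot: [0.999, -0.053, -0.0, 0.0]
ft_force: [0.1, 0.5, 0.9]
grip_width: 0.0399
```

```bash
python3 - <<'E'
from h import *
import cv2
snap('scene','s7');a=cv2.imread('pics/s7.png')
c=np.zeros((560,800,3),np.uint8)
c[:]=cv2.resize(a[110:250,220:420],(800,560),interpolation=2)
cv2.imwrite('pics/c9.png',c)
P=[.6183+.0024,-.0708,-.1072];k,s=np.cos(P[2]),np.sin(P[2])
for y,z in((-.149,.215),(-.103,.22)):
    X=[P[0]-s*y,P[1]+k*y,z];print((proj('scene0',X)-[220,110])*4)
E
```

```text
[542.8262461   87.16754197]
[504.67589924 105.36999523]
```

```bash
python3 - <<'E'
from h import *
import cv2
a=cv2.imread('pics/s6.png');r=(315,172,332,196)
tpl=a[172:198,314:342]
P=[.6207,-.0708,-.1072];k,s=np.cos(P[2]),np.sin(P[2])
W=lambda y,z:[P[0]-s*y,P[1]+k*y,z]
pr=lambda y:proj('scene0',W(y,.155+.096*(y+.18)-.079))
print('pred ring px at y=-.025',pr(-.025),'at -.149',pr(-.149))
for n in ('s6','s7'):
    b=cv2.imread(f'pics/{n}.png');m=cv2.matchTemplate(b[110:230,260:420],tpl,cv2.TM_CCOEFF_NORMED)
    _,v,_,l=cv2.minMaxLoc(m);c=(l[0]+260+14,l[1]+110+13)
    ys=np.linspace(-.2,.15,351);base=np.array([328,185])-0
    print(n,v,c)
off=None
bot.get_obs();snap('scene','s8')
x=cv2.imread('pics/s7.png').astype(int);y=cv2.imread('pics/s8.png').astype(int);print('motion',np.abs(x-y).max())
snap('top','t8')
for n,q in(('t3','t8'),):pass
A=cv2.imread('pics/top0.png').astype(int);B=cv2.imread('pics/t8.png').astype(int)
for nm,p in dict(b2=(288,249),g5=(315,253),os=(348,260),b4=(390,266),sp=(436,273)).items():
    u,v=p;w=26 if nm=='sp' else 12;print(nm,np.abs(A[v-12:v+12,u-w:u+w]-B[v-12:v+12,u-w:u+w]).mean().round(1))
E
```

```text
pred ring px at y=-.025 [327.88833465 181.9987834 ] at -.149 [353.01107573 167.41357506]
s6 0.9999999403953552 (328, 185)
s7 0.772745668888092 (298, 205)
motion 28
b2 30.2
g5 32.7
os 158.8
b4 144.5
sp 135.6
```

```bash
python3 - <<'E'
from h import *
import cv2
for n in('scene0','s6','s8'):
    g=cv2.cvtColor(cv2.imread(f'pics/{n}.png'),cv2.COLOR_BGR2GRAY)
    print(n)
    for v in range(138,212,3): print(v,''.join(' .:-=+*#%@'[9-min(9,int(g[v,u])//26)] for u in range(285,390,1)))
E
```

```text
scene0
138 ::-=+******+*****##****+=-----------==+++*******************######********#%%%%%##*+==+****************+=
141 ********=:  .:+*########*****+=====--------==+++************###*+==+******#%%%%%%%*+==+*************+-:::
144 *****+-.  .-+******************####*+===------------=++**++===-::::.:::-=+++=-=*#*++++***********+=++-:::
147 ##*=:.  .-*********************************+==------------======+++=-:..::-=+++++++++************++++=---
150 +-.  .:+*************************###*********###**+====--========-::-=+++++++***++********************+**
153 .  .-****##******************##**#####****####*****#*###*+=-:::-=++++++++++++**********************+++++*
156 .:=***#####*****************************###*#######*+=-::-=++++++++++++==-========++*********************
159 *###################*******************#**##**+=-::-=++++++++++++*******+===-----------==+++*************
162 #%%%%%######+=--*######**###############*+-:::-++++++++++++++=====+**########**+==------------==+++******
165 %%%%#+==+========-::-=+++*########*+=--:-=++++++++++****+=======---=---+*###########**+=-----------
[... 6462 characters left out ...]
                 .:==++*########*####***
195 *******+=======---=-:.                                                        .:-=++**###################
198 **####*+========:                                                         .:-==+*#################*****#*
201 #*****=-=======-.                                                     ..-==+*###################*#######*
204 +==-==--==========-.                                              ..-==+*###########################*****
207 ==--:-============+=:.                                        ..-==+**###################################
210    .:====+======:.                                         .-==+*****###################################*
```

Call:
{"op": "drive_tool", "data": {"rows": "40 0 0 0 0;40 0 0 0 0;40 0 0 0 0;40 0 0 0 0;40 0 0 0 0;40 0 0 0 0;40 0 0 0 0;40 0 0 0 0;40 0 0 0 0;40 0 0 0 0"}}

```text
clock: 22.35
eef_pos: [0.6228, -0.0457, 0.3211]
tool_rot: [0.999, -0.053, 0.0, 0.0]
ft_force: [-0.1, 0.1, -0.1]
grip_width: 0.0401
```

```bash
python3 - <<'E'
from h import *
import cv2
snap('scene','s9')
f=lambda n,r:cv2.imread(f'pics/{n}.png')[r[0]:r[1],r[2]:r[3]].astype(int)
r=(135,182,338,366)
for a,b in(('s7','s8'),('s8','s9'),('s7','s9')): print(a,b,np.abs(f(a,r)-f(b,r)).mean().round(2), 'bg',np.abs(f(a,(185,230,300,340))-f(b,(185,230,300,340))).mean().round(2))
# parts: scene view before/after
for nm,w in dict(row=(190,290,320,420)).items(): print(np.abs(f('scene0',w)-f('s9',w)).mean().round(2))
print(bot.get_obs()['clock']); bot.job_done()
E
```

```text
s7 s8 0.53 bg 0.23
s8 s9 0.51 bg 0.23
s7 s9 0.54 bg 0.22
0.65
22.4
the job is handed in; nothing more can be done
```

The hanger is on the drain rail and, as far as I could check, at rest near the rubber stop with the pawl closed behind it. I handed the job in at 22.4 s and the interface gave no verdict.

**What I did**
- **Lift and placing:** I lifted the hanger off the stand and moved it sideways over the loading stretch. I lowered it in 1 mm steps until I felt the bar, about 4 mm lower than nominal.
- **Fit check:** I moved it gently side to side and felt a wall on each side, about 5.5 mm apart. That matches the 5 mm flange play and confirmed the rollers straddle the bar.
- **Levelling:** I opened the fingers for a moment so the hanger settled parallel to the slope, then gripped it again. It rolled about 10 mm downhill while loose.
- **Push and release:** I pushed it down the rail with light downward pressure. The readings put contact on the bar at about 10 N or less, against the 20 N limit. I released it past the pawl, about 25 mm downhill of the rail's origin.

**Last checks**
- **Pawl:** the wrist picture before release showed it shut behind the hanger.
- **Hanger position:** comparing scene images put the ring at the place expected for resting at the stop, to within a few mm. The image did not change over the last second.
- **Bench parts:** the scene image around the parts matched the start picture, so they appear undisturbed.
- **Robot:** the gripper was about 10 cm above its release height and the force reading was near zero.

**Disagreements and limits**
- **No final picture:** I had used all 12 views, so the end state rests on these image comparisons, not on a picture I looked at.
- **False match:** an automatic search for the ring in the final image first matched a wrong spot. I corrected it by reading the pixel values directly.
- **Top view:** it could not confirm any of the bench parts. The comparison differed at all five, strongly at the oil seal, `bearing_4` and the spanner. I put that down to the arm being in view and relied on the scene view.

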